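# Bottle wall-thickness check

### The job

Check the glass thickness of the bottle lying on the roller cradle: pull the cabinet's drawer out to its stop and leave it out, take the yellow thickness gauge out of its holder, and hold its sprung nose on the glass inside the white ring, with the gauge square to the glass there and pressed lightly, so that the nose is pushed in about halfway. Do not turn the bottle, and leave the other meters in their holder and everything else where it stands. Finish while still holding the gauge on the mark.

Things in the scene. Friction and masses are not known exactly. Their poses are not given: they have to be found in the camera images.
- cabinet: White steel drawer cabinet standing fixed on the bench, 300 x 260 x 165 mm high (x, y, z), somewhat turned. Origin: on the bench below the middle of its front; own x runs into the cabinet, so the drawer slides out along its -x; its top is at height 165 mm. The drawer starts shut.
- drawer (a joint): How far the cabinet's only drawer is out, in m: 0 shut, 0.17 at its stop. It slides along the cabinet's own -x, with about 2 N of friction, and stays where it is left. Its grey front is 256 mm wide and its upper edge is 150 mm above the bench; the sheet-steel sides are 75 mm tall.
- drawer_handle (a point): Middle of the drawer's bar handle (it moves with the drawer): a steel bar 11 mm thick and 120 mm long, level and parallel to the drawer front, 35 mm in front of it (centre line to face), 128 mm above the bench. Free from above; a post joins it to the front 51 mm to either side. Axes as the cabinet's.
- holder_mid (a point): Middle of the top of the grey holder block in the drawer (it moves with the drawer), 63 mm above the bench and 75 mm behind the drawer front's inner face. Block 44 x 220 x 42 mm; three 22 mm holes in a row along the cabinet's y at -72, 0, +72 mm, each with one upright meter; which stands where varies.
- gauge: Yellow pen-type thickness gauge, about 160 g, upright in one hole of the holder. Origin: middle of the lower face of its square housing, which rests on the holder (63 mm above the bench); own z up along the gauge. Housing 30 x 30 mm (own x, y), 70 mm tall, sides nearly parallel to the cabinet's. Below it an 18 mm round dark barrel, 22 mm long, then the sprung nose, 14 mm, both in the hole.
- tip (a point): Tip of the gauge's nose, 36 mm below the gauge's origin on its axis when the spring is relaxed, less when it is pushed in. The nose is 10 mm thick with a rounded end of 5 mm radius. Axes as the gauge's.
- nose (a joint): How far the nose is pushed into the barrel, in m: 0 relaxed, 0.008 bottomed. Its spring takes 1.5 N to start and 0.5 N per mm more: 3.5 N at half travel (4 mm), 5.5 N at the bottom.
- cradle: Roller cradle, fixed on the bench: aluminium base 250 x 130 mm with two pairs of rubber rollers, 68 mm from the bench to the bottle's axis. Origin: middle of the bottom below the mark (the base plate's middle is 15 mm along its -x); its x runs along the bottle, towards the neck.
- bottle: Empty dark green glass wine bottle lying on the cradle's rollers: body 75 mm in diameter, 300 mm long over all. Origin on its axis, below the mark; own x runs along the axis towards the neck, own z out through the mark. The straight body reaches from x = -120 to 60 mm. It lies with the mark up to 0.3 rad to one side or other of straight up, and can turn about its axis, stiffly (0.1 N m).
- mark (a point): The marked spot on the bottle: middle of a white painted ring, 18 mm inside and 26 mm outside diameter, with a dot in its centre, on the glass 37.5 mm from the bottle's axis, 105 mm or so above the bench. Axes as the bottle's: z points square out of the glass.
- ph_pen: Blue pH pen with a white cap, body 22 x 34 x 60 mm, standing upright in another hole of the holder. Origin: middle of its body's lower face. To be left there.
- salt_pen: White conductivity pen with a green cap, of the same size, in the third hole. Origin as the pH pen's. To be left there.
- wine_dark: Standing dark wine bottle with a yellow cap, 75 mm in diameter and 300 mm tall; origin: middle of its underside.
- wine_pale: Standing amber wine bottle, same size; origin: middle of its underside.
- sample_jar: Amber sample jar with a white lid, 64 mm in diameter, 85 mm tall; origin: middle of its underside.
- beaker: Glass beaker, 72 mm in diameter, 95 mm tall; origin: middle of its underside.
- step_block: Steel step block for setting gauges, 80 x 25 mm, steps 8 to 23 mm high; origin: middle of its underside.

How it is judged (in metres and radians):
On the way, in this order (a step that is already met when the one before it is completed fails the run):
1. the drawer is pulled out to its stop (value of joint drawer above 0.164 m), for 0.2 s.
2. the gauge is lifted clear of its holder in the gripper (height (world z) of gauge above 0.105 m and contact force between the fingers and gauge above 1 N), for 0.2 s.
3. the gauge's nose is pressed on the mark (distance between tip and mark below 0.006 m and value of joint nose above 0.0015 m), for 0.2 s.
At the end, for the whole second after the job is handed in: The gripper still holds the gauge: tip within 6 mm of the ring's middle, axis within 0.15 rad of square to the glass, nose pushed in 1.8 to 6.5 mm (2.4 to 4.8 N), at rest; the mark within 8 mm of its start, the drawer at least 150 mm out (value of joint drawer above 0.15 m and distance between tip and mark below 0.006 m and angle between the z axis of gauge and the z axis of bottle, either way round below 0.15 rad and z of gauge in the frame of mark above 0.02 m and value of joint nose between 0.0018 and 0.0065 m and contact force between gauge and bottle between 1.5 and 7 N and contact force between the fingers and gauge above 2 N and contact force between gauge and cabinet below 0.2 N and linear speed of gauge below 0.02 m/s and distance of mark from where it was at the start of the episode below 0.008 m); the arm keeps its last pose, push and grip.
It fails at once if the bottle is turned on its rollers (mark moved more than 8 mm) (distance of mark from where it was at the start of the episode above 0.008 m).
It fails at once if the gauge is pressed hard on the bottle (over 15 N) (contact force between gauge and bottle above 15 N).
It fails at once if another meter is lifted out of the holder or knocked over (height (world z) of any of ph_pen, salt_pen above 0.085 m or angle between any of ph_pen, salt_pen's own z axis and vertical above 0.35 rad).
It fails at once if something else on the bench is shifted by more than 30 mm or tipped ((distance of wine_dark from where it was at the start of the episode above 0.03 m or angle between wine_dark's own z axis and vertical above 0.35 rad) or (distance of wine_pale from where it was at the start of the episode above 0.03 m or angle between wine_pale's own z axis and vertical above 0.35 rad) or (distance of sample_jar from where it was at the start of the episode above 0.03 m or angle between sample_jar's own z axis and vertical above 0.35 rad) or (distance of beaker from where it was at the start of the episode above 0.03 m or angle between beaker's own z axis and vertical above 0.35 rad) or (distance of step_block from where it was at the start of the episode above 0.03 m or angle between step_block's own z axis and vertical above 0.35 rad)).
It also fails if it takes over 54 s, if anything falls off the work surface, if the arm or the gripper's body presses on something with over 40 N, if the wrist force passes 120 N, or if a joint passes its speed limit or range.

### The arm

A 6-joint arm with a two-finger parallel gripper is mounted at the origin on the work surface. World frame = base frame: x ahead of the robot, y to its left, z up, the work surface at z = 0. Lengths are in mm, angles in degrees, forces in N, time in s.
With the tool pointing down it reaches from about 350 to 850 mm from the base axis. Payload 8.1 kg.
Tool frame: the origin (TCP) lies midway between the tips of the shut fingers; the grasp point (between the pads) lies 19 mm behind it; z points along the fingers, y is the line along which they close (so a half turn about z gives the same grasp; the last joint's range is limited). The gripper opens to 85 mm and grips with 20 to 120 N. Pads are 22 mm wide; open, the fingers measure 114 mm over their backs; the gripper's body (76 mm by 85 mm) begins 54 mm behind the grasp point. The pads swing forward as they close: fully open they stand 13 mm farther back than shut.
Start: joints at [-70.497, 7.471, 85.268, -0, 87.261, -4.893], TCP at [247.849, -546.421, 196.392] pointing down, gripper open.
Joint ranges: [-169.43, 169.43], [-51.17, 129.36], [1.28, 143.12], [-76.62, 256.62], [0, 156.53], [-152.29, 152.29]. Speed limits (degrees/s): [136.94, 136.94, 159.86, 180, 180, 180].

### API

Orientations are given as [roll, pitch, yaw] about the fixed x, y, z axes, in that order (R = Rz(yaw) Ry(pitch) Rx(roll)).
In Python, from bench import sense, snapshot, camera_params, hand_in, masks_of, pinpoint gives the robot as it stands.
- The arm moves only by the tool step_arm, never from a script. Its argument "targets" is a list of rows, each an object with "angular": the turn, a rotation vector about the tool's x, y, z scaled (see below), a list of three; "dp": the shift along the tool's x, y, z scaled (see below), a list of three; "fingers": the closure, from 0 (fully open) to 1 (shut). A call has exactly 8 rows; each row is the pose to reach, as a shift and turn from the pose commanded when the call began, along the tool's axes at that moment, turning the shorter way round; what a row does not reach only later rows make up. The controller multiplies each number of a shift by 0.2 m and each number of a turn by 180 degrees. A row lasts 1/8 s, in which the tool goes at most 62.5 mm and 10.7 degrees, less where a joint would pass 70% of its speed; a pose out of reach is approached as far as the arm can. A call with a number of a shift or a turn outside -1 to 1 is refused whole. A call with a gripper value outside its range is refused whole. The fingers move at their own pace and stop on an object; "newtons" is the grip in N (left out, the last holds). Time passes only in rows, so rows that repeat a pose let the fingers close, or fill a call up. It gives the time, the measured TCP pose, the force, the opening and the grip force at its end, in the units of the state.
- sense(): the state, without advancing time (a new reading comes with each control period).
- snapshot(name): name is "scene" or "top"; returns the picture (400x640x3 uint8, blue, green, red); there is no depth.
- camera_params(name): a dict with "vfov" (degrees; the focal length in pixels is half the picture's height over the tangent of half this angle, whatever the lens; pixels are square), "cx", "cy" (the principal point, pixels), "D" ([k1, k2, p1, p2, k3] as OpenCV has them; the pictures are not rectified), "R" (3x3) and "t" (3): a world point X has camera coordinates R X + t. Camera axes: x right, y down, z forward; pixel columns grow to the right and rows downward; lengths in mm; the calibration is good to about 2 mm. A picture is of the moment at which its call begins. camera_params takes no time and is no camera call.
- hand_in(): hands the job in; it is judged then, once.
Trained networks look in the newest picture that a camera, given by its name, has taken for a name from the list of things; names that differ only in an ending like _2 or _b are one class to them, and where a whole thing is asked for, a point or a joint stands for the part that bears it (a point fixed in the world has none). Each returns a list of dicts, best first, with "conf" (0 to 1); they miss things now and then, are a little off and sometimes report something else, mostly with a low value. They report only what shows in the picture. A call takes as long as a camera call.
- masks_of(camera, label): "pixels" (400x640 bool, what is visible of it) and "at" ([column, row] in pixels, amid what is visible of it).
- pinpoint(camera, label): "at" ([column, row] in pixels: a listed point, or the origin of a listed thing).
The state is a dict: "time": time; "joint_pos": joint angles; "qd": joint speeds; "joint_efforts": joint torques, N m; "tool_pos": TCP position; "tcp_rot": TCP orientation; "ft_force": force on the tool from outside, world axes, zero at the start; "wrist_torque": the same for the moment, N m; "finger_gap": finger opening in mm; "grip_force": force on a finger pad.
Only numpy, scipy, OpenCV 4.12 (cv2) and the standard library are available. Lean on these libraries where they do the work, as an engineer would, in place of code of your own. Each camera call takes 0.05 s, during which the arm holds its last target. There are 200 camera calls.

## Working session

There is one attempt and no reset: what is moved stays moved. The work goes in short steps, Python scripts to look and compute and a tool call to move; the robot and the scene stay as the last step left them, time stands still between calls to the robot, and variables do not carry over. Pictures are saved under pics/ and viewed, at most 10 in all, crops included, and the job is handed in when it is done.

Besides the shell and the picture viewer there is one more tool, called after "Request:" in YAML: its name, and indented under it one key for each argument. step_arm: Moves the arm, as the interface text tells. Its arguments: {"type":"object","properties":{"targets":{"type":"array","items":{"type":"object","properties":{"angular":{"type":"array","items":{"type":"number","minimum":-1,"maximum":1}},"dp":{"type":"array","items":{"type":"number","minimum":-1,"maximum":1}},"fingers":{"type":"number"}}}},"newtons":{"type":"number"}},"required":["targets"]}

```bash
mkdir -p pics
cat > h.py <<'E'
import numpy as np, cv2
from bench import *
from scipy.spatial.transform import Rotation as Ro
def cam(n):
    c=camera_params(n); f=200/np.tan(np.radians(c['vfov'])/2)
    K=np.array([[f,0,c['cx']],[0,f,c['cy']],[0,0,1.]])
    return K,np.array(c['D'],float),np.array(c['R'],float),np.array(c['t'],float).ravel()
def ray(n,p):
    K,D,R,t=cam(n); u=cv2.undistortPoints(np.array([[p]],float),K,D)[0,0]
    return -R.T@t, R.T@np.array([u[0],u[1],1])
def atz(n,p,z):
    o,d=ray(n,p); return o+d*(z-o[2])/d[2]
def proj(n,X):
    K,D,R,t=cam(n); return cv2.projectPoints(np.array(X,float).reshape(-1,3),cv2.Rodrigues(R)[0],t,K,D)[0][:,0]
def tri(ps): # {cam:pixel}
    A=np.zeros((3,3));b=np.zeros(3)
    for n,p in ps.items():
        o,d=ray(n,p); d/=np.linalg.norm(d); P=np.eye(3)-np.outer(d,d); A+=P;b+=P@o
    X=np.linalg.solve(A,b); return X,{n:np.round(proj(n,X)[0]-p,1) for n,p in ps.items()}
E
cat > a.py <<'E'
from h import *
im={n:snapshot(n) for n in('scene','top')}
for n in im: cv2.imwrite(f'pics/{n}0.png',im[n])
for l in ['cabinet','drawer_handle','cradle','bottle','mark','holder_mid','gauge','wine_dark','wine_pale','sample_jar','beaker','step_block']:
    r={n:pinpoint(n,l) for n in im}
    print(l,{n:(np.round(v[0]['at'],1).tolist(),round(v[0]['conf'],2)) for n,v in r.items() if v})
    if all(r.values()):
        X,e=tri({n:v[0]['at'] for n,v in r.items()}); print('   ',X.round(1),e)
print(sense())
for n in im: print(n,-cam(n)[2].T@cam(n)[3])
E
python3 a.py
```

```text
cabinet {'scene': ([314.9, 168.6], 0.83), 'top': ([267.5, 176.7], 0.61)}
    [673.3 154.6  13.5] {'scene': array([ 0.7, -0.8]), 'top': array([0.3, 1.3])}
drawer_handle {'scene': ([307.6, 157.9], 0.64), 'top': ([263.4, 181.5], 0.55)}
    [625.3 146.8 174.9] {'scene': array([-1.3,  1.3]), 'top': array([-0.3, -2.5])}
cradle {'scene': ([338.2, 264.5], 0.9), 'top': ([157.0, 222.3], 0.68)}
    [ 161.4 -493.7 2333.8] {'scene': array([ 6.4, -4. ]), 'top': array([-0.4,  4.8])}
bottle {'scene': ([341.7, 265.0], 0.66), 'top': ([400.1, 224.6], 0.66)}
    [ 498.1 -250.2   78.6] {'scene': array([-0.5,  0.4]), 'top': array([-0. , -0.8])}
mark {'scene': ([339.1, 261.0], 0.67), 'top': ([404.4, 219.5], 0.97)}
    [ 492.7 -242.8  168.9] {'scene': array([ 0.9, -0.7]), 'top': array([0.1, 1.4])}
holder_mid {'top': ([396.5, 223.3], 0.34)}
gauge {}
wine_dark {'scene': ([393.7, 319.2], 0.93), 'top': ([479.9, 210.8], 0.64)}
    [ 541.1 -526.    15.6] {'scene': array([-0.4,  0.3]), 'top': array([-0. , -0.6])}
wine_pale {'scene': ([243.5, 122.0], 0.97), 'top': ([153.9, 218.2], 0.89)}
    [541.5 501.7  58.1] {'s
[... 623 characters left out ...]
096e-04,
        8.72613509e+01, -4.89323285e+00]), 'qd': array([ 0.00574731, -0.02647748,  0.01246009, -0.02495205,  0.0308394 ,
        0.10791107]), 'joint_efforts': array([ 7.88661346e-04, -5.69309914e+01, -5.00856328e+01,  1.89099620e-05,
        1.31161407e-03, -3.76315597e-05]), 'tool_pos': array([ 247.86704936, -546.42196994,  196.38996555]), 'tcp_rot': array([-1.79999609e+02, -3.56271278e-04,  2.43978293e+01]), 'ft_force': array([-0.16227193, -0.90001083, -0.81237843]), 'wrist_torque': array([ 0.00328178,  0.00437047, -0.00660371]), 'grip_force': 0.0, 'finger_gap': 85.33061545171206}
scene [ 284.17871185 -407.87560311 1561.39108274]
top [3.39746790e+02 7.73453994e-01 1.19264770e+03]
```

View pics/scene0.png

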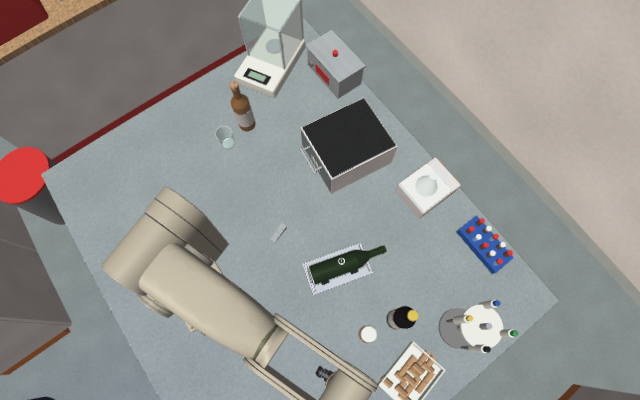

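View pics/top0.png

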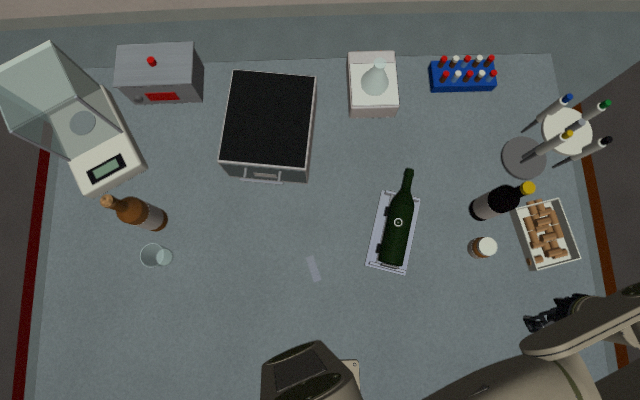

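```bash
cat > b.py <<'E'
from h import *
t=cv2.imread('pics/top0.png');s=cv2.imread('pics/scene0.png')
def c(im,x,y): return cv2.resize(im[y:y+60,x:x+80],(400,300),interpolation=cv2.INTER_CUBIC)
cv2.imwrite('pics/c1.png',np.vstack([np.hstack([c(t,225,140),c(t,360,200)]),np.hstack([c(s,285,125),c(s,305,235)])]))
# ring: bright pixels within dark body
for n,im,p in(('top',t,(398,222)),('scene',s,(341,261))):
    g=im.min(2).astype(float)[p[1]-6:p[1]+7,p[0]-6:p[0]+7]; w=np.clip(g-70,0,None)
    yy,xx=np.mgrid[-6:7,-6:7]; q=(p[0]+(w*xx).sum()/w.sum(),p[1]+(w*yy).sum()/w.sum())
    print(n,q,w.sum(), atz(n,q,105))
K=cam('top')[0];print(K[0,0],cam('scene')[0][0,0])
for n,c_ in(('top',[(220,164),(308,182),(234,70),(316,75)]),('scene',[(302,135),(367,100),(395,146),(329,180)])):
    for p in c_: print(n,p,atz(n,p,165).round(0))
E
python3 b.py
```

```text
top (np.float64(397.5207627118644), np.float64(221.55805084745762)) 2360.0 [ 501.14334632 -237.23907797  105.        ]
scene (np.float64(340.74524714828897), np.float64(260.39321926489225)) 3156.0 [ 504.36509921 -237.1732966   105.        ]
374.6832347356051 394.07530797246227
top (220, 164) [677. 272. 165.]
top (308, 182) [615.  21. 165.]
top (234, 70) [976. 236. 165.]
top (316, 75) [950. -13. 165.]
scene (302, 135) [676. 247. 165.]
scene (367, 100) [987. 221. 165.]
scene (395, 146) [944. -10. 165.]
scene (329, 180) [647.  28. 165.]
```

View pics/c1.png

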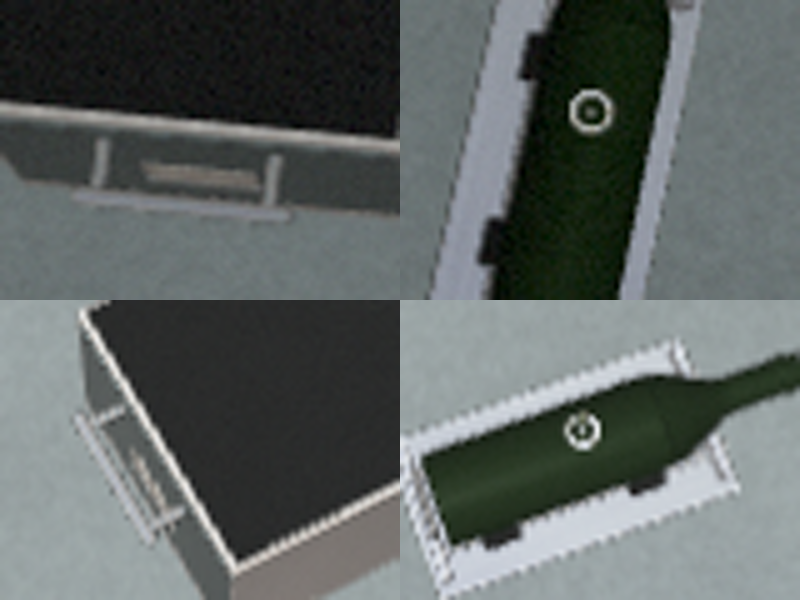

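```bash
cat > c.py <<'E'
from h import *
from scipy.optimize import least_squares
for n,a,b in(('top',(239.8,178.8),(282.8,182.6)),('scene',(300.4,147.8),(315.2,173.2))):
    A,B=atz(n,a,128),atz(n,b,128); print(n,'handle',A,B,(A+B)/2,np.linalg.norm(A-B),np.degrees(np.arctan2(A[0]-B[0],B[1]-A[1])))
M=(np.array([501.1,-237.2,105])+[504.4,-237.2,105])/2
rays=[]
for n in('top','scene'):
    snapshot(n); m=masks_of(n,'bottle')[0]; px=m['pixels'].astype(np.uint8)
    c=max(cv2.findContours(px,0,1)[0],key=cv2.contourArea)[:,0].astype(float)
    cen=c.mean(0); c=c  # boundary pixel centres: shift out by .5
    dt=c-cen; c=c+0.0
    for p in c:
        q=atz(n,p,80); rays.append((n,*ray(n,p),q))
    print(n,m['conf'],px.sum())
def res(v,full=False):
    u=np.array([np.cos(v[2]),np.sin(v[2]),0]); P=np.array([M[0],M[1]+v[1],68]); r=[];k=[]
    for n,o,d,q in rays:
        s=(q-P)@u
        nn=np.cross(u,d); nn/=np.linalg.norm(nn); e=abs((P-o)@nn)-37.2
        ok=-105<s<45
        r.append(e if ok else 0.)
    return np.array(r)
for y0 in(-8,8):
  s=least_squares(res,[0,y0,-0.18],loss='soft_l1',f_scale=1.5); e=s.fun
  print('cost',s.cost,'y off',s.x[1],'yaw',np.degrees(s.x[2]),'n',(e!=0).sum(), 'perp',-s.x[1]*np.cos(s.x[2]))
  for n in('top','scene'):
    ee=np.array([x for x,r in zip(e,rays) if r[0]==n and x!=0]); print(n,len(ee),np.median(ee),np.abs(ee).mean())
E
python3 c.py
```

```text
top handle [641.57412071 222.23016919 128.        ] [625.35501371  95.61550999 128.        ] [633.46456721 158.92283959 128.        ] 127.64925129481294 172.7002693198784
scene handle [647.12556542 220.68005163 128.        ] [629.64340228  95.25333122 128.        ] [638.38448385 157.96669142 128.        ] 126.63920491609724 172.0651493493978
top 0.86 1876
scene 0.97 1143
cost 579.4880860067452 y off -8.59177429131013 yaw -17.676025384735155 n 171 perp 8.1861447378878
top 97 -2.7979714737488877 2.790150550995568
scene 74 -3.9697392293613945 4.168343949202532
cost 579.4880859818122 y off -8.59172411255611 yaw -17.676005445074537 n 171 perp 8.186097836017487
top 97 -2.797993829101884 2.7901508835197077
scene 74 -3.9696954926827885 4.168343553166286
```

```bash
cat > d.py <<'E'
from h import *
pix={'top':(397.52,221.56),'scene':(340.75,260.39)}
img={n:cv2.GaussianBlur(cv2.imread(f'pics/{n}0.png').max(2).astype(np.float32) if 0 else cv2.imread(f'pics/{n}0.png')[:,:,2].astype(np.float32),(0,0),0.6) for n in pix}
S=np.linspace(-100,45,60)
def lines(n,th,yaw):
    u=np.array([np.cos(yaw),np.sin(yaw),0]); l=np.array([-u[1],u[0],0]); z=np.array([0,0,1.])
    nv=np.sin(th)*l+np.cos(th)*z   # th>0: leans to +y side
    M=atz(n,pix[n],68+37.5*np.cos(th)); A=M-37.5*nv
    o=ray(n,pix[n])[0]-A; c=np.array([o@l,o@z]); a=np.arctan2(c[1],c[0]); b=np.arccos(37.5/np.linalg.norm(c))
    out=[]
    for sg in(1,-1):
        r=np.cos(a+sg*b)*l+np.sin(a+sg*b)*z
        out.append([proj(n,A+S[:,None]*u+k*r) for k in(34,41)])
    return out,M,A
def sc(n,th,yaw):
    t=0
    for i,o in lines(n,th,yaw)[0]:
        f=lambda p: cv2.remap(img[n],p[:,0].astype(np.float32)[None],p[:,1].astype(np.float32)[None],1)[0]
        t+=np.clip(f(o)-f(i),0,80).mean()
    return t
T=np.radians(np.arange(-24,25,1.));Y=np.radians(np.arange(-26,-4,.5))
G={n:np.array([[sc(n,a,b) for b in Y] for a in T]) for n in pix}; G['both']=G['top']+G['scene']
for k,g in G.items():
    i,j=np.unravel_index(g.argmax(),g.shape); print(k,np.degrees(T[i]),np.degrees(Y[j]),g.max(), [(round(np.degrees(T[q])),round(float(g[q].max()),1)) for q in range(max(0,i-6),min(len(T),i+7),2)])
i,j=np.unravel_index(G['both'].argmax(),g.shape)
tiles=[]
for n in pix:
    L,M,A=lines(n,T[i],Y[j]); print(n,M,A)
    x,y=int(pix[n][0])-40,int(pix[n][1])-45
    c=cv2.resize(cv2.imread(f'pics/{n}0.png')[y:y+90,x:x+80],None,fx=5,fy=5,interpolation=2)
    for pr in L:
        m=(pr[0]+pr[1])/2
        for p in m[::3]: cv2.circle(c,tuple(((p-[x,y]+.5)*5).astype(int)),1,(0,0,255),-1)
    tiles.append(c)
cv2.imwrite('pics/c2.png',np.hstack(tiles))
E
python3 d.py
```

```text
Traceback (most recent call last):
  File "d.py", line 22, in <module>
    G={n:np.array([[sc(n,a,b) for b in Y] for a in T]) for n in pix}; G['both']=G['top']+G['scene']
                    ~~^^^^^^^
  File "d.py", line 17, in sc
    for i,o in lines(n,th,yaw)[0]:
               ~~~~~^^^^^^^^^^
  File "d.py", line 9, in lines
    o=ray(n,pix[n])[0]-A; c=np.array([o@l,o@z]); a=np.arctan2(c[1],c[0]); b=np.arccos(37.5/np.linalg.norm(c))
      ~~~^^^^^^^^^^
  File "h.py", line 9, in ray
    K,D,R,t=cam(n); u=cv2.undistortPoints(np.array([[p]],float),K,D)[0,0]
            ~~~^^^
  File "h.py", line 5, in cam
    c=camera_params(n); f=200/np.tan(np.radians(c['vfov'])/2)
ValueError: time passes only in moves, steps and waits
```

```bash
sed -i 's/^def cam/import functools\n@functools.lru_cache(None)\ndef cam/' h.py; python3 d.py
```

```text
top 9.0 -15.5 133.49574 [(3, 103.9), (5, 113.8), (7, 128.0), (9, 133.5), (11, 133.1), (13, 132.9), (15, 131.4)]
scene 18.0 -17.0 140.43614 [(12, 137.5), (14, 138.2), (16, 139.4), (18, 140.4), (20, 135.7), (22, 121.5), (24, 104.5)]
both 14.0 -17.5 269.69626 [(8, 265.4), (10, 268.1), (12, 269.0), (14, 269.7), (16, 265.9), (18, 246.2), (20, 220.0)]
top [ 501.22874664 -237.37071301  104.38608974] [ 498.50072225 -246.02290098   68.        ]
scene [ 504.47948661 -237.10224414  104.38608974] [ 501.75146222 -245.75443211   68.        ]
```

View pics/c2.png

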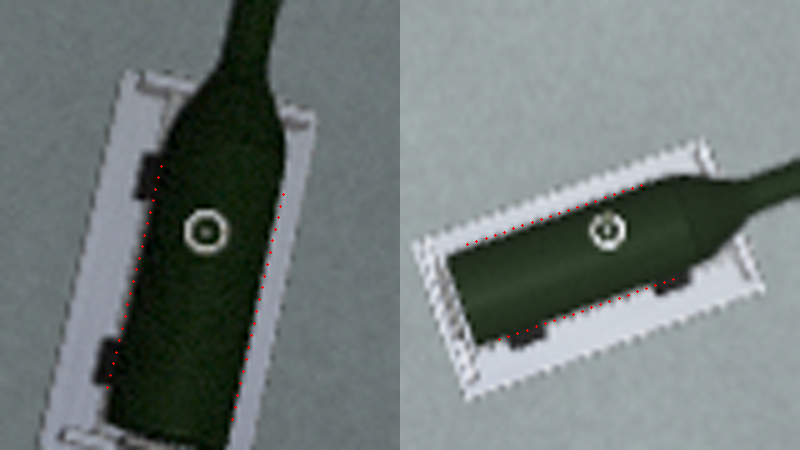

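Request:
step_arm:
  targets:
    - {"dp": [1,-0.75,0],"angular": [0,0,-0.322],"fingers": 0.7}
    - {"dp": [1,-0.75,0],"angular": [0,0,-0.322],"fingers": 0.7}
    - {"dp": [1,-0.75,0],"angular": [0,0,-0.322],"fingers": 0.7}
    - {"dp": [1,-0.75,0],"angular": [0,0,-0.322],"fingers": 0.7}
    - {"dp": [1,-0.75,0],"angular": [0,0,-0.322],"fingers": 0.7}
    - {"dp": [1,-0.75,0],"angular": [0,0,-0.322],"fingers": 0.7}
    - {"dp": [1,-0.75,0],"angular": [0,0,-0.322],"fingers": 0.7}
    - {"dp": [1,-0.75,0],"angular": [0,0,-0.322],"fingers": 0.7}

```text
time: 2.5
tool_pos: [368.0, -327.3, 196.4]
tcp_rot: [180.0, -0.0, 82.2]
ft_force: [-1.8, -0.2, -0.7]
finger_gap: 25.9
grip_force: 0.0
```

Request:
step_arm:
  targets:
    - {"dp": [1,0.4,0],"fingers": 0.7}
    - {"dp": [1,0.4,0],"fingers": 0.7}
    - {"dp": [1,0.4,0],"fingers": 0.7}
    - {"dp": [1,0.4,0],"fingers": 0.7}
    - {"dp": [1,0.4,0],"fingers": 0.7}
    - {"dp": [1,0.4,0],"fingers": 0.7}
    - {"dp": [1,0.4,0],"fingers": 0.7}
    - {"dp": [1,0.4,0],"fingers": 0.7}

```text
validation failed for argument at $.ta...
```

Request:
step_arm:
  targets:
    - {"dp": [1,0.4,0],"fingers": 0.72}
    - {"dp": [1,0.4,0],"fingers": 0.72}
    - {"dp": [1,0.4,0],"fingers": 0.72}
    - {"dp": [1,0.4,0],"fingers": 0.72}
    - {"dp": [1,0.4,0],"fingers": 0.72}
    - {"dp": [1,0.4,0],"fingers": 0.72}
    - {"dp": [1,0.4,0],"fingers": 0.72}
    - {"dp": [1,0.4,0],"fingers": 0.72}

```text
validation failed for argument at $.ta...
```

```bash
cat >> h.py <<'E'
def togo(X,R,S=None): # shift/turn in move units to TCP position X, rotation R (3x3)
    S=S or sense(); R0=Ro.from_euler('xyz',S['tcp_rot'],degrees=True)
    return (R0.inv().apply(np.array(X)-S['tool_pos'])/200).round(3),(np.degrees((R0.inv()*Ro.from_matrix(R)).as_rotvec())/180).round(3)
def rpy(r,p,y): return Ro.from_euler('xyz',[r,p,y],degrees=True).as_matrix()
E
python3 -c "
from h import *
s=sense();print(s['tool_pos'],s['tcp_rot'])
print(togo([635,158.3,s['tool_pos'][2]],rpy(180,0,82.4)))
for n in ('top','scene'): print(n,proj(n,[[636,158.5,128]]))
t=snapshot('top');q=snapshot('scene')
c=lambda im,x,y: cv2.resize(im[y:y+80,x:x+80],(400,400),interpolation=2)
cv2.imwrite('pics/c3.png',np.hstack([c(t,225,130),c(q,270,120)]))
"
```

```text
[ 367.95059263 -327.33449538  196.41389469] [ 1.79999680e+02 -4.81661510e-04  8.22374015e+01]
(array([2.586, 0.995, 0.   ]), array([ 0.   , -0.   , -0.001]))
top [[261.39514778 179.85696955]]
scene [[307.14661109 160.56791815]]
```

Request:
step_arm:
  targets:
    - {"dp": [1,0.4,0],"angular": [0,0,0],"fingers": 0.72}
    - {"dp": [1,0.4,0],"angular": [0,0,0],"fingers": 0.72}
    - {"dp": [1,0.4,0],"angular": [0,0,0],"fingers": 0.72}
    - {"dp": [1,0.4,0],"angular": [0,0,0],"fingers": 0.72}
    - {"dp": [1,0.4,0],"angular": [0,0,0],"fingers": 0.72}
    - {"dp": [1,0.4,0],"angular": [0,0,0],"fingers": 0.72}
    - {"dp": [1,0.4,0],"angular": [0,0,0],"fingers": 0.72}
    - {"dp": [1,0.4,0],"angular": [0,0,0],"fingers": 0.72}

```text
time: 3.6
tool_pos: [473.6, -140.5, 196.4]
tcp_rot: [-180.0, 0.0, 82.3]
ft_force: [-0.1, -0.0, 0.2]
finger_gap: 23.8
grip_force: 0.0
```

Request:
step_arm:
  targets:
    - {"dp": [1,0.4,0],"angular": [0,0,0],"fingers": 0.72}
    - {"dp": [1,0.4,0],"angular": [0,0,0],"fingers": 0.72}
    - {"dp": [1,0.4,0],"angular": [0,0,0],"fingers": 0.72}
    - {"dp": [1,0.4,0],"angular": [0,0,0],"fingers": 0.72}
    - {"dp": [1,0.4,0],"angular": [0,0,0],"fingers": 0.72}
    - {"dp": [1,0.4,0],"angular": [0,0,0],"fingers": 0.72}
    - {"dp": [1,0.4,0],"angular": [0,0,0],"fingers": 0.72}
    - {"dp": [1,0.4,0],"angular": [0,0,0],"fingers": 0.72}

```text
time: 4.6
tool_pos: [579.7, 46.9, 196.6]
tcp_rot: [180.0, 0.0, 82.3]
ft_force: [-0.2, -0.3, -0.1]
finger_gap: 23.9
grip_force: 0.0
```

Request:
step_arm:
  targets:
    - {"dp": [0.585,0.195,0],"angular": [0,0,0],"fingers": 0.72}
    - {"dp": [0.585,0.195,0],"angular": [0,0,0],"fingers": 0.72}
    - {"dp": [0.585,0.195,0],"angular": [0,0,0],"fingers": 0.72}
    - {"dp": [0.585,0.195,0.1],"angular": [0,0,0],"fingers": 0.72}
    - {"dp": [0.585,0.195,0.15],"angular": [0,0,0],"fingers": 0.72}
    - {"dp": [0.585,0.195,0.15],"angular": [0,0,0],"fingers": 0.72}
    - {"dp": [0.585,0.195,0.15],"angular": [0,0,0],"fingers": 0.72}
    - {"dp": [0.585,0.195,0.15],"angular": [0,0,0],"fingers": 0.72}

```text
time: 5.6
tool_pos: [634.5, 158.5, 167.4]
tcp_rot: [179.9, -0.0, 82.3]
ft_force: [0.4, -0.4, 1.0]
finger_gap: 23.7
grip_force: 0.0
```

```bash
python3 -c "
from h import *
s=sense();print(s['tool_pos'],s['tcp_rot'],s['finger_gap'])
t=snapshot('top');q=snapshot('scene')
c=lambda im,x,y: cv2.resize(im[y:y+80,x:x+80],(400,400),interpolation=2)
for n,im,x,y in(('top',t,225,130),('scene',q,270,120)):
    print(n,(proj(n,[s['tool_pos'],[636,158.5,128]])-[x,y]+.5)*5)
cv2.imwrite('pics/c3.png',np.hstack([c(t,225,130),c(q,270,120)]))
"
```

```text
[634.5042731  158.47486311 167.3807494 ] [ 1.79917559e+02 -2.60113318e-02  8.23289408e+01] 23.72183936136566
top [[174.20336347 236.06443554]
 [184.47573889 251.78484775]]
scene [[185.10932471 185.06202364]
 [188.23305543 205.33959075]]
```

View pics/c3.png

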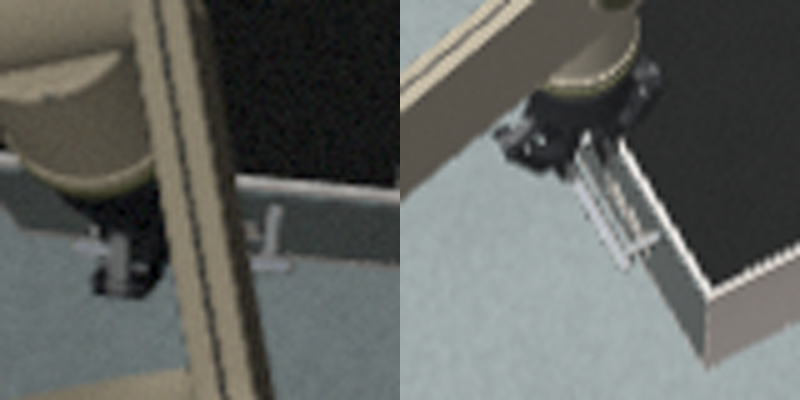

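Request:
step_arm:
  targets:
    - {"dp": [0,0,0.05],"angular": [0,0,0],"fingers": 0.72}
    - {"dp": [0,0,0.1],"angular": [0,0,0],"fingers": 0.72}
    - {"dp": [0,0,0.14],"angular": [0,0,0],"fingers": 0.72}
    - {"dp": [0,0,0.18],"angular": [0,0,0],"fingers": 0.72}
    - {"dp": [0,0,0.22],"angular": [0,0,0],"fingers": 0.72}
    - {"dp": [0,0,0.25],"angular": [0,0,0],"fingers": 0.72}
    - {"dp": [0,0,0.275],"angular": [0,0,0],"fingers": 0.72}
    - {"dp": [0,0,0.275],"angular": [0,0,0],"fingers": 0.72}

```text
time: 6.7
tool_pos: [633.7, 158.7, 110.9]
tcp_rot: [-180.0, 0.0, 82.4]
ft_force: [0.0, -0.1, -0.2]
finger_gap: 24.1
grip_force: 0.0
```

Request:
step_arm:
  newtons: 40
  targets:
    - {"dp": [0,0,0],"angular": [0,0,0],"fingers": 0.8}
    - {"dp": [0,0,0],"angular": [0,0,0],"fingers": 0.85}
    - {"dp": [0,0,0],"angular": [0,0,0],"fingers": 0.9}
    - {"dp": [0,0,0],"angular": [0,0,0],"fingers": 1}
    - {"dp": [0,0,0],"angular": [0,0,0],"fingers": 1}
    - {"dp": [0,0,0],"angular": [0,0,0],"fingers": 1}
    - {"dp": [0,0,0],"angular": [0,0,0],"fingers": 1}
    - {"dp": [0,0,0],"angular": [0,0,0],"fingers": 1}

```text
time: 7.7
tool_pos: [634.0, 158.7, 111.4]
tcp_rot: [-180.0, -0.0, 82.4]
ft_force: [-0.0, -0.4, -0.1]
finger_gap: -0.2
grip_force: 0.0
```

```bash
python3 -c "
from h import *
s=sense();print(s['tool_pos'],s['ft_force'],s['finger_gap'],s['grip_force'])
t=snapshot('top');q=snapshot('scene')
c=lambda im,x,y: cv2.resize(im[y:y+60,x:x+50],(400,480),interpolation=2)
for n,im,x,y in(('top',t,225,140),('scene',q,285,130)):
    print(n,(proj(n,[s['tool_pos'],[636,158.5,128]])-[x,y]+.5)*8)
cv2.imwrite('pics/c4.png',np.hstack([c(t,225,140),c(q,285,130)]))
"
```

```text
[634.03007247 158.73831083 111.38022507] [-0.04311211 -0.42844569 -0.07590015] -0.20566840164400627 0.0
top [[301.17554422 339.70410015]
 [295.16118222 322.85575641]]
scene [[178.75605972 264.24055946]
 [181.17288869 248.54334521]]
```

View pics/c4.png

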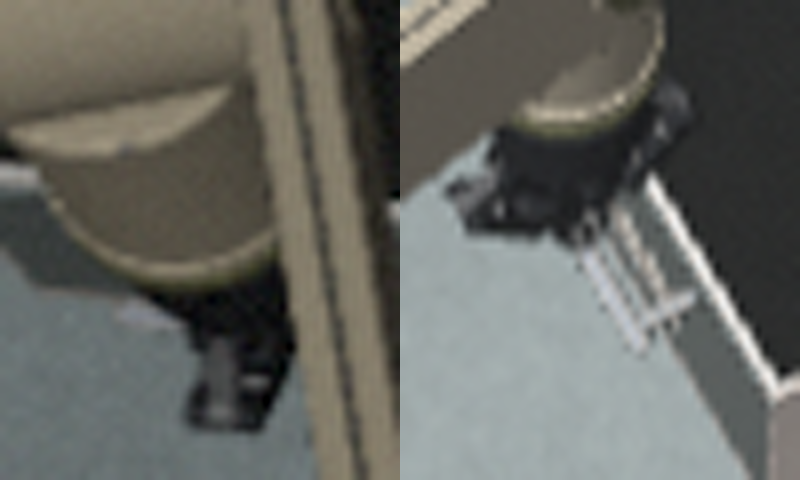

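Request:
step_arm:
  targets:
    - {"dp": [0,-0.02,0],"angular": [0,0,0],"fingers": 1}
    - {"dp": [0,-0.04,0],"angular": [0,0,0],"fingers": 1}
    - {"dp": [0,-0.06,0],"angular": [0,0,0],"fingers": 1}
    - {"dp": [0,-0.08,0],"angular": [0,0,0],"fingers": 1}
    - {"dp": [0,-0.1,0],"angular": [0,0,0],"fingers": 1}
    - {"dp": [0,-0.12,0],"angular": [0,0,0],"fingers": 1}
    - {"dp": [0,-0.14,0],"angular": [0,0,0],"fingers": 1}
    - {"dp": [0,-0.14,0],"angular": [0,0,0],"fingers": 1}

```text
time: 8.8
tool_pos: [606.0, 162.5, 111.4]
tcp_rot: [-180.0, -0.0, 82.4]
ft_force: [-0.3, 0.3, 0.9]
finger_gap: 0.0
grip_force: 0.0
```

```bash
python3 -c "
from h import *
s=sense();print(s['tool_pos'],s['ft_force'],s['finger_gap'],s['grip_force'])
t=snapshot('top');q=snapshot('scene')
c=lambda im,x,y: cv2.resize(im[y:y+60,x:x+50],(400,480),interpolation=2)
P=s['tool_pos']
for n,im,x,y in(('top',t,225,140),('scene',q,285,130)):
    print(n,(proj(n,[P,P+[0,0,19],P+[-42,0,73],P+[42,0,73],P+[-42,0,200]])-[x,y]+.5)*8)
cv2.imwrite('pics/c5.png',np.hstack([c(t,225,140),c(q,285,130)]))
"
```

```text
[606.02300337 162.54436586 111.42732052] [-0.3089334   0.27703248  0.89950269] 0.040019957275734055 0.0
top [[291.22676655 412.96827709]
 [283.40297602 400.78495348]
 [259.81812013 481.86377003]
 [259.54271264 247.73381925]
 [192.55660684 393.19782382]]
scene [[129.04900672 288.80806519]
 [127.25364986 273.1098789 ]
 [ 50.24462541 273.84660469]
 [192.83376932 179.66983648]
 [ 29.95335209 154.18620897]]
```

View pics/c5.png

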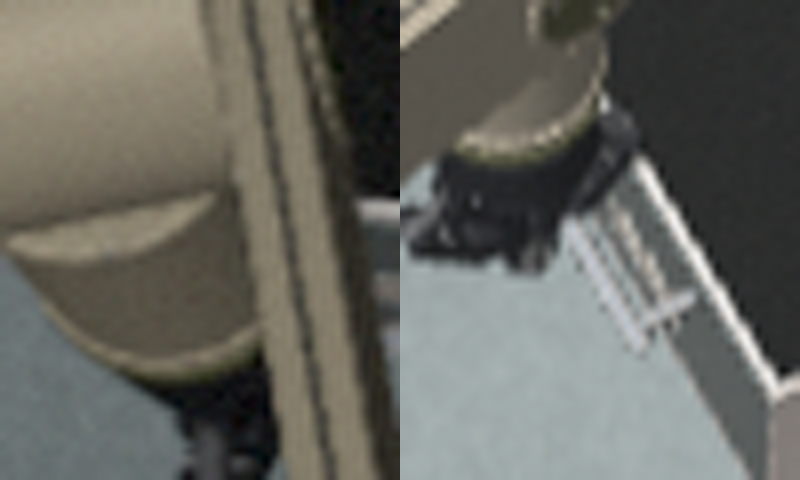

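```bash
python3 -c "
from h import *
for a,b in (((239.8,178.8),(300.4,147.8)),((282.8,182.6),(315.2,173.2)),((397.52,221.56),(340.75,260.39))): print(tri({'top':a,'scene':b}))
for p in ((225.5,135.8),(239.2-7.5,0)): pass
# cabinet top front corners (c1 crops): top view right, scene both
print(atz('scene',(285+80/5-.5,125+17/5-.5),165),atz('scene',(285+238/5-.5,125+265/5-.5),165))
print(atz('top',(225+0/5-.5,140+104/5-.5),165),atz('top',(225+395/5-.5,140+143/5-.5),165))
print(camera_params('scene'),camera_params('top'))
"
```

```text
(array([647.46198737, 225.10439288, 116.4449575 ]), {'top': array([-0.1, -0.8]), 'scene': array([-0.4,  0.5])})
(array([628.48595767,  96.20971888, 124.15392116]), {'top': array([-0.1, -0.7]), 'scene': array([-0.4,  0.4])})
(array([ 502.71143394, -237.22828172,  105.33637846]), {'top': array([-0. , -0.5]), 'scene': array([-0.3,  0.3])})
[689.52862072 276.7310593  165.        ] [662.31100414  29.50434698 165.        ]
[687.95210071 259.22369237 165.        ] [656.12870179  32.4862677  165.        ]
{'vfov': 53.81715506650583, 'cx': 322.4670773897451, 'cy': 201.11135563932584, 'D': array([-0.07197027,  0.        ,  0.        ,  0.        ,  0.        ]), 'R': array([[ 0.80417129, -0.59437503,  0.00518288],
       [-0.56064328, -0.76137212, -0.32556351],
       [ 0.19745292,  0.25890308, -0.94550597]]), 't': array([-479.05193782,  357.10973571, 1525.7929213 ])} {'vfov': 56.1851925693268, 'cx': 318.8113530057265, 'cy': 200.75178576723616, 'D': array([-0.03827314,  0.        ,  0.        ,  0.        ,  0.        ]), 'R': array([[-3.61638615e-02, -9.99345681e-01,  6.21216945e-04],
       [-9.77289752e-01,  3.52358189e-02, -2.08957361e-01],
       [ 2.08798747e-01, -8.16381400e-03, -9.77924555e-01]]), 't': array([  12.3186108 ,  581.21631904, 1095.38708672])}
```

Request:
step_arm:
  targets:
    - {"dp": [0,0.14,0],"angular": [0,0,0],"fingers": 1}
    - {"dp": [0,0.15,0],"angular": [0,0,0],"fingers": 1}
    - {"dp": [0,0.155,0],"angular": [0,0,0],"fingers": 1}
    - {"dp": [0,0.16,0],"angular": [0,0,0],"fingers": 1}
    - {"dp": [0,0.17,0],"angular": [0,0,0],"fingers": 1}
    - {"dp": [0,0.175,0],"angular": [0,0,0],"fingers": 1}
    - {"dp": [0,0.18,0],"angular": [0,0,0],"fingers": 1}
    - {"dp": [0,0.18,0],"angular": [0,0,0],"fingers": 1}

```text
time: 9.9
tool_pos: [642.0, 157.7, 111.4]
tcp_rot: [180.0, -0.0, 82.4]
ft_force: [-0.1, -0.3, -0.9]
finger_gap: -0.1
grip_force: 0.0
```

```bash
python3 -c "
from h import *
s=sense();P=s['tool_pos']
R=Ro.from_euler('xyz',s['tcp_rot'],degrees=True)
pts=lambda L: P+R.apply(np.array(L,float))
box=pts([[a,b,z] for z in(-73,-160) for a,b in((-38,-42),(-38,42),(38,42),(38,-42))])
out=[]
for n,x,y in(('top',220,110),('scene',265,90)):
    im=cv2.resize(snapshot(n)[y:y+100,x:x+80],(400,500),interpolation=2)
    f=lambda X:((proj(n,X)-[x,y]+.5)*5).astype(int)
    b=f(box)
    cv2.polylines(im,[b[:4]],True,(0,0,255),1);cv2.polylines(im,[b[4:]],True,(0,255,255),1)
    a=f(pts([[0,0,0],[0,0,-19],[0,0,-73],[0,0,-200]])); cv2.polylines(im,[a],False,(0,255,0),1)
    h=f([[644,221.5,128],[627.5,95.5,128]]); cv2.polylines(im,[h],False,(255,0,255),1)
    out.append(im)
cv2.imwrite('pics/c6.png',np.hstack(out))
"
```

```text
(no output)
```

View pics/c6.png

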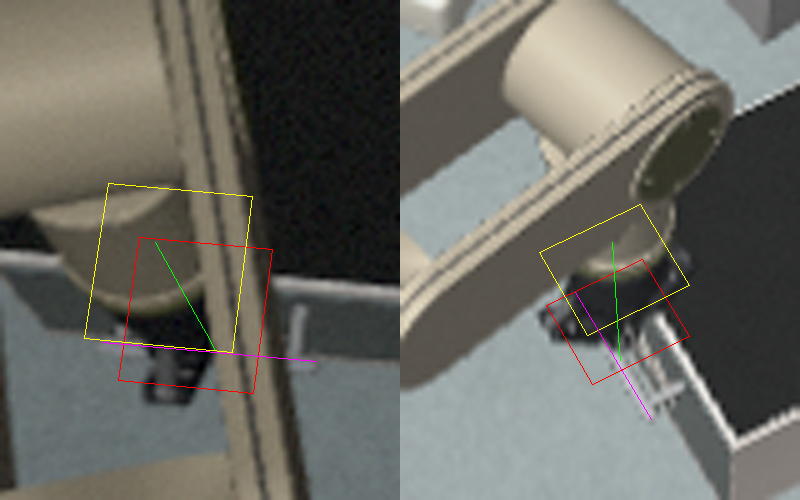

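Request:
step_arm:
  targets:
    - {"dp": [0,-0.03,0],"angular": [0,0,0],"fingers": 0.72}
    - {"dp": [0,-0.03,0],"angular": [0,0,0],"fingers": 0.72}
    - {"dp": [0,-0.03,0.015],"angular": [0,0,0],"fingers": 0.72}
    - {"dp": [0,-0.03,0.03],"angular": [0,0,0],"fingers": 0.72}
    - {"dp": [0,-0.03,0.045],"angular": [0,0,0],"fingers": 0.72}
    - {"dp": [0,-0.03,0.06],"angular": [0,0,0],"fingers": 0.72}
    - {"dp": [0,-0.03,0.06],"angular": [0,0,0],"fingers": 0.9}
    - {"dp": [0,-0.03,0.06],"angular": [0,0,0],"fingers": 1}

```text
time: 11.0
tool_pos: [636.1, 158.5, 99.5]
tcp_rot: [180.0, -0.0, 82.4]
ft_force: [-0.4, -0.1, -0.3]
finger_gap: -0.3
grip_force: 0.0
```

```bash
python3 -c "
from h import *
s=sense();print({k:np.round(v,2) for k,v in s.items()})
"
```

```text
{'time': np.float64(11.0), 'joint_pos': array([ 9.51, 19.36, 81.76, -0.  , 78.87, 17.15]), 'qd': array([-0.03, -0.12, -0.08,  0.03,  0.1 ,  0.06]), 'joint_efforts': array([ 0.000e+00, -6.547e+01, -4.809e+01, -0.000e+00,  1.000e-02,
        0.000e+00]), 'tool_pos': array([636.1 , 158.46,  99.48]), 'tcp_rot': array([179.99,  -0.  ,  82.36]), 'ft_force': array([-0.39, -0.1 , -0.34]), 'wrist_torque': array([ 0.02, -0.04,  0.06]), 'grip_force': np.float64(0.0), 'finger_gap': np.float64(-0.33)}
```

```bash
python3 -c "
from h import *
print(tri({'top':(247,157),'scene':(309.4,135.2)}))
im={n:snapshot(n) for n in('top','scene')}
out=[]
for n,x,y in(('top',228,135),('scene',285,115)):
    c=cv2.resize(im[n][y:y+60,x:x+40],(400,600),interpolation=2)
    c=np.clip(c.astype(float)*1.6+15,0,255).astype(np.uint8)
    f=lambda X:((proj(n,X)-[x,y]+.5)*10).astype(int)
    for X,col in(([636.1,158.5,99.5],(0,255,0)),([636.1,158.5,172],(0,255,255)),([627.5,95.5,128],(255,0,255)),([644,221,128],(255,0,255)),([635.7,158,128],(255,0,255))): cv2.circle(c,tuple(f([X])[0]),3,col,-1)
    out.append(c)
cv2.imwrite('pics/c7.png',np.hstack(out))
"
```

```text
(array([658.95904752, 172.97394964, 284.07961614]), {'top': array([-0.4, -1.7]), 'scene': array([-0.8,  1. ])})
```

View pics/c7.png

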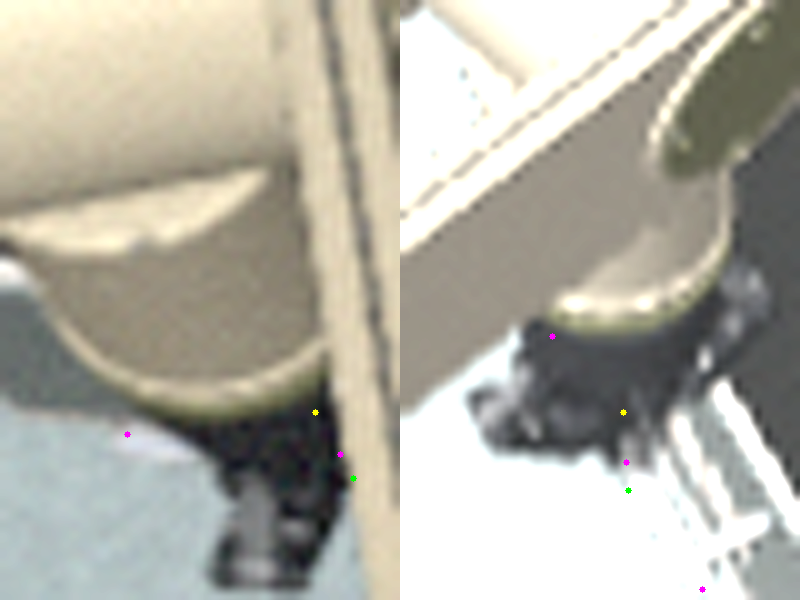

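Request:
step_arm:
  targets:
    - {"dp": [0,-0.02,0],"angular": [0,0,0],"fingers": 0.62}
    - {"dp": [0,-0.02,0],"angular": [0,0,0],"fingers": 0.62}
    - {"dp": [0,-0.02,0.015],"angular": [0,0,0],"fingers": 0.62}
    - {"dp": [0,-0.02,0.03],"angular": [0,0,0],"fingers": 0.62}
    - {"dp": [0,-0.02,0.045],"angular": [0,0,0],"fingers": 0.62}
    - {"dp": [0,-0.02,0.05],"angular": [0,0,0],"fingers": 0.8}
    - {"dp": [0,-0.02,0.05],"angular": [0,0,0],"fingers": 1}
    - {"dp": [0,-0.02,0.05],"angular": [0,0,0],"fingers": 1}

```text
time: 12.1
tool_pos: [632.2, 158.9, 89.4]
tcp_rot: [180.0, 0.0, 82.3]
ft_force: [1.1, -0.1, -0.1]
finger_gap: 8.9
grip_force: 39.0
```

Request:
step_arm:
  targets:
    - {"dp": [0,-0.06,0],"angular": [0,0,0],"fingers": 1}
    - {"dp": [0,-0.2,0],"angular": [0,0,0],"fingers": 1}
    - {"dp": [0,-0.34,0],"angular": [0,0,0],"fingers": 1}
    - {"dp": [0,-0.48,0],"angular": [0,0,0],"fingers": 1}
    - {"dp": [0,-0.62,0],"angular": [0,0,0],"fingers": 1}
    - {"dp": [0,-0.74,0],"angular": [0,0,0],"fingers": 1}
    - {"dp": [0,-0.82,0],"angular": [0,0,0],"fingers": 1}
    - {"dp": [0,-0.84,0],"angular": [0,0,0],"fingers": 1}

```text
time: 13.1
tool_pos: [467.7, 181.2, 89.7]
tcp_rot: [179.6, -0.1, 82.4]
ft_force: [27.8, -0.9, -20.5]
finger_gap: 8.8
grip_force: 39.7
```

Request:
step_arm:
  targets:
    - {"dp": [0,0.005,0],"angular": [0,0,0],"fingers": 0.7}
    - {"dp": [0,0.005,0],"angular": [0,0,0],"fingers": 0.7}
    - {"dp": [0,0.005,0],"angular": [0,0,0],"fingers": 0.7}
    - {"dp": [0,0.005,-0.15],"angular": [0,0,0],"fingers": 0.7}
    - {"dp": [0,0.005,-0.45],"angular": [0,0,0],"fingers": 0.7}
    - {"dp": [-0.3,0.005,-0.5],"angular": [0,0,0],"fingers": 0.5}
    - {"dp": [-0.65,0.005,-0.5],"angular": [0,0,0],"fingers": 0.4}
    - {"dp": [-1,0.005,-0.5],"angular": [0,0,0],"fingers": 0.4}

```text
time: 14.1
tool_pos: [441.5, -3.5, 189.8]
tcp_rot: [180.0, -0.0, 82.4]
ft_force: [1.0, -0.1, -0.0]
finger_gap: 51.3
grip_force: 0.0
```

```bash
cat > e.py <<'E'
from h import *
s=sense();print(s['tool_pos'],s['ft_force'])
im={n:snapshot(n) for n in('scene','top')}
for n in im: cv2.imwrite(f'pics/{n}1.png',im[n])
for l,z in (('drawer_handle',128),('holder_mid',63),('gauge',63),('tip',27),('ph_pen',63),('salt_pen',63),('mark',104.4)):
    for n in im:
        v=pinpoint(n,l)
        for w in v[:2]: print(l,n,np.round(w['at'],1),round(w['conf'],2),atz(n,w['at'],z).round(1))
for n in im:
    hsv=cv2.cvtColor(im[n],cv2.COLOR_BGR2HSV); m=cv2.inRange(hsv,(18,110,90),(38,255,255))
    k,_,st,c=cv2.connectedComponentsWithStats(m)
    for i in range(1,k):
        if st[i,4]>8: print(n,'yellow',st[i],c[i].round(1),'z133',atz(n,c[i],133).round(1))
E
python3 e.py
```

```text
[441.52525573  -3.5292984  189.82463627] [ 0.963792   -0.06092733 -0.01784769]
drawer_handle scene [366.1 332.1] 0.56 [ 419.1 -493.4  128. ]
drawer_handle top [256.  235.5] 0.62 [472.2 174.6 128. ]
drawer_handle top [234.6 196.2] 0.2 [589.5 237.  128. ]
holder_mid scene [300.5 171.3] 0.93 [601.4 160.9  63. ]
holder_mid top [261.8 203.8] 0.8 [577.7 167.2  63. ]
gauge scene [277.6 233.4] 0.59 [376.2  -0.9  63. ]
gauge scene [307.6 185.4] 0.55 [588.5  92.9  63. ]
gauge top [287.  201.1] 0.52 [583.4  89.4  63. ]
ph_pen scene [293.8 172. ] 0.36 [577.3 174.8  63. ]
ph_pen scene [368.7 329.6] 0.26 [ 438.3 -496.    63. ]
ph_pen top [264.2 202. ] 0.68 [583.1 159.7  63. ]
salt_pen scene [289.8 158.9] 0.55 [598.1 233.4  63. ]
salt_pen top [236.9 199.2] 0.48 [595.  244.2  63. ]
mark scene [338.7 263.3] 0.61 [ 491.7 -241.3  104.4]
mark top [399.5 221.4] 0.85 [ 501.5 -243.2  104.4]
scene yellow [304 176   7  14  61] [307.4 183. ] z133 [579.5  78.2 133. ]
scene yellow [407 310  11  12 102] [412.1 315.4] z133 [ 583.7 -546.3  133. ]
scene yellow [466 316   7   5  30] [469.1 318. ] z133 [ 740.4 -676.2  133. ]
top yellow [564 130   9   9  43] [568.9 133.6] z133 [ 749.  -782.6  133. ]
top yellow [523 181  13  14 143] [528.4 187.4] z133 [ 584.1 -627.7  133. ]
top yellow [278 193   6  11  39] [279.9 197.8] z133 [578.7 104.2 133. ]
```

```bash
cat > f.py <<'E'
from h import *
out=[]
for n,x,y in(('top',225,170),('scene',275,140)):
    im=cv2.imread(f'pics/{n}1.png')
    c=cv2.resize(im[y:y+60,x:x+80],(800,600),interpolation=2)[:, :]
    c=cv2.resize(c,(400,300))if 0 else c
    g=c.copy()
    f=lambda X:((proj(n,X)-[x,y]+.5)*10).astype(int)
    yw=np.radians(-7.6);X=np.array([np.cos(yw),np.sin(yw),0]);Y=np.array([-X[1],X[0],0])
    G=np.array([585,91,0])
    for z,col in((133,(0,255,0)),(63,(255,0,255))):
        cv2.polylines(g,[f([G+15*a*X+15*b*Y+[0,0,z] for a,b in((-1,-1),(-1,1),(1,1),(1,-1))])],True,col,1)
    out.append(np.vstack([c,g]))
o=np.hstack(out); cv2.imwrite('pics/c8.png',cv2.resize(o,(800,600),interpolation=cv2.INTER_AREA))
E
python3 f.py
```

```text
(no output)
```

View pics/c8.png

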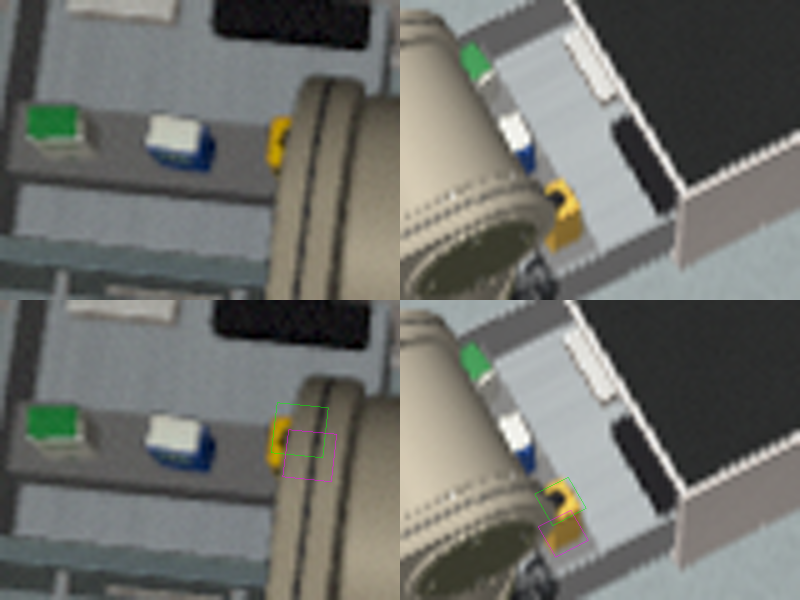

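Request:
step_arm:
  targets:
    - {"dp": [-0.8,-0.2,0],"angular": [0,0,0],"fingers": 0.4}
    - {"dp": [-0.8,-0.2,0],"angular": [0,0,0],"fingers": 0.4}
    - {"dp": [-0.8,-0.2,0],"angular": [0,0,0],"fingers": 0.4}
    - {"dp": [-0.8,-0.2,0],"angular": [0,0,0],"fingers": 0.4}
    - {"dp": [-0.8,-0.2,0],"angular": [0,0,0],"fingers": 0.4}
    - {"dp": [-0.8,-0.2,0],"angular": [0,0,0],"fingers": 0.4}
    - {"dp": [-0.8,-0.2,0],"angular": [0,0,0],"fingers": 0.4}
    - {"dp": [-0.8,-0.2,0],"angular": [0,0,0],"fingers": 0.4}

```text
time: 15.9
tool_pos: [381.2, -154.9, 189.4]
tcp_rot: [-180.0, -0.0, 82.4]
ft_force: [-0.5, 0.6, -0.1]
finger_gap: 51.5
grip_force: 0.0
```

```bash
cat > g.py <<'E'
from h import *
from scipy.optimize import minimize
im={n:snapshot(n) for n in('scene','top')}
for n in im: cv2.imwrite(f'pics/{n}2.png',im[n])
mk={}
for n,(x,y) in (('top',(285,201)),('scene',(308,183))):
    v=[w for w in masks_of(n,'gauge') if np.hypot(*(np.array(w['at'])-[x,y]))<25]
    p=v[0]['pixels'].astype(np.uint8) if v else None
    hsv=cv2.cvtColor(im[n],cv2.COLOR_BGR2HSV); c=np.zeros(p.shape if p is not None else (400,640),np.uint8)
    yl=cv2.inRange(hsv,(15,90,40),(40,255,255)); w=np.zeros_like(yl); w[y-25:y+25,x-25:x+25]=1; yl=(yl>0)&(w>0)
    print(n,v and (v[0]['conf'],v[0]['at'],p.sum()),'yellow',yl.sum(),np.argwhere(yl).min(0)[::-1],np.argwhere(yl).max(0)[::-1])
    mk[n]=(p if v else cv2.morphologyEx(yl.astype(np.uint8),3,np.ones((5,5)))).astype(float)
    if v: print('  union bbox',cv2.boundingRect(p))
yw=np.radians(-7.6)
def box(n,g,yaw):
    X=np.array([np.cos(yaw),np.sin(yaw),0]);Y=np.array([-X[1],X[0],0])
    P=proj(n,[np.array([g[0],g[1],z])+15*a*X+15*b*Y for z in(63,133) for a in(-1,1) for b in(-1,1)])
    m=np.zeros((400,640),np.uint8); cv2.fillConvexPoly(m,np.round(cv2.convexHull(P.astype(np.float32))*16).astype(np.int32),255,cv2.LINE_AA,4)
    return m/255.
def cost(g,ns=mk): return sum(np.abs(box(n,g,yw)-mk[n]).sum()/mk[n].sum() for n in ns)
for ns in(['top'],['scene'],['top','scene']):
    r=min((minimize(cost,[a,b],args=(ns,),method='Nelder-Mead',options=dict(initial_simplex=[[a,b],[a+8,b],[a,b+8]])) for a in(577,588) for b in(86,97)),key=lambda r:r.fun); print(ns,r.x,r.fun)
for l in('gauge','holder_mid','drawer_handle'):
    for n in im:
        for w in pinpoint(n,l)[:1]: print(l,n,w['at'],w['conf'],atz(n,w['at'],128 if l[0]=='d' else 63))
E
python3 g.py
```

```text
top (0.67, [286.5, 197.9], np.uint64(150)) yellow 142 [278 193] [290 207]
  union bbox (278, 193, 12, 14)
scene (0.68, [305.5, 183.3], np.uint64(90)) yellow 90 [302 176] [310 189]
  union bbox (302, 177, 9, 13)
['top'] [580.38819885  94.99209595] 0.374797385620915
['scene'] [581.171875   90.8671875] 0.6124618736383441
['top', 'scene'] [580.71892548  94.20701599] 0.995677559912854
gauge scene [306.6, 187.0] 0.66 [581.18796663  89.59593072  63.        ]
gauge top [287.6, 201.8] 0.67 [581.10486224  87.58763761  63.        ]
holder_mid scene [298.0, 172.9] 0.66 [588.97701596 161.21859535  63.        ]
holder_mid top [262.4, 204.8] 0.82 [574.46256978 165.34149782  63.        ]
drawer_handle scene [265.6, 176.5] 0.72 [464.1889752  199.70798693 128.        ]
drawer_handle top [252.3, 236.8] 0.7 [468.86513712 185.19597351 128.        ]
```

Request:
step_arm:
  targets:
    - {"dp": [1,0.6,0],"angular": [0,0,0],"fingers": 0.4}
    - {"dp": [1,0.6,0],"angular": [0,0,0],"fingers": 0.4}
    - {"dp": [1,0.6,0],"angular": [0,0,0],"fingers": 0.4}
    - {"dp": [1,0.6,0],"angular": [0,0,0],"fingers": 0.4}
    - {"dp": [1,0.6,0],"angular": [0,0,0],"fingers": 0.4}
    - {"dp": [1,0.6,0],"angular": [0,0,0],"fingers": 0.4}
    - {"dp": [1,0.6,0],"angular": [0,0,0],"fingers": 0.4}
    - {"dp": [1,0.6,0],"angular": [0,0,0],"fingers": 0.4}

```text
time: 17.4
tool_pos: [526.3, 25.9, 189.7]
tcp_rot: [180.0, 0.0, 82.3]
ft_force: [-0.1, 0.4, -0.1]
finger_gap: 51.5
grip_force: 0.0
```

```bash
python3 -c "
from h import *
s=sense();print(s['tool_pos'],togo([581,92,46],rpy(180,0,82.4),s))"
```

```text
[526.29118164  25.91499641 189.68393134] (array([0.364, 0.226, 0.719]), array([ 0.   ,  0.   , -0.001]))
```

Request:
step_arm:
  targets:
    - {"dp": [0.364,0.226,0],"angular": [0,0,0],"fingers": 0.4}
    - {"dp": [0.364,0.226,0],"angular": [0,0,0],"fingers": 0.4}
    - {"dp": [0.364,0.226,0.15],"angular": [0,0,0],"fingers": 0.4}
    - {"dp": [0.364,0.226,0.35],"angular": [0,0,0],"fingers": 0.4}
    - {"dp": [0.364,0.226,0.5],"angular": [0,0,0],"fingers": 0.4}
    - {"dp": [0.364,0.226,0.6],"angular": [0,0,0],"fingers": 0.4}
    - {"dp": [0.364,0.226,0.68],"angular": [0,0,0],"fingers": 0.4}
    - {"dp": [0.364,0.226,0.72],"angular": [0,0,0],"fingers": 0.4}

```text
time: 18.4
tool_pos: [581.1, 92.8, 45.0]
tcp_rot: [180.0, -0.0, 82.3]
ft_force: [-0.4, -0.4, 0.3]
finger_gap: 51.3
grip_force: 0.0
```

Request:
step_arm:
  newtons: 30
  targets:
    - {"dp": [0,0,0],"angular": [0,0,0],"fingers": 0.5}
    - {"dp": [0,0,0],"angular": [0,0,0],"fingers": 0.58}
    - {"dp": [0,0,0],"angular": [0,0,0],"fingers": 0.65}
    - {"dp": [0,0,0],"angular": [0,0,0],"fingers": 0.75}
    - {"dp": [0,0,0],"angular": [0,0,0],"fingers": 1}
    - {"dp": [0,0,0],"angular": [0,0,0],"fingers": 1}
    - {"dp": [0,0,0],"angular": [0,0,0],"fingers": 1}
    - {"dp": [0,0,0],"angular": [0,0,0],"fingers": 1}

```text
time: 19.4
tool_pos: [581.9, 93.1, 46.6]
tcp_rot: [179.9, -0.0, 82.4]
ft_force: [-1.5, -1.0, 7.6]
finger_gap: 29.8
grip_force: 29.5
```

Request:
step_arm:
  newtons: 40
  targets:
    - {"dp": [0,0,-0.03],"angular": [0,0,0],"fingers": 1}
    - {"dp": [0,0,-0.1],"angular": [0,0,0],"fingers": 1}
    - {"dp": [0,0,-0.2],"angular": [0,0,0],"fingers": 1}
    - {"dp": [0,0,-0.35],"angular": [0,0,0],"fingers": 1}
    - {"dp": [0,0,-0.5],"angular": [0,0,0],"fingers": 1}
    - {"dp": [0,0,-0.65],"angular": [0,0,0],"fingers": 1}
    - {"dp": [0,0,-0.8],"angular": [0,0,0],"fingers": 1}
    - {"dp": [0,0,-0.8],"angular": [0,0,0],"fingers": 1}

```text
time: 20.4
tool_pos: [583.2, 93.2, 210.0]
tcp_rot: [179.6, -0.1, 82.4]
ft_force: [0.4, -0.4, -2.4]
finger_gap: 29.7
grip_force: 40.1
```

```bash
cat > k.py <<'E'
from h import *
s=sense();P=s['tool_pos'];print(P,s['tcp_rot'],s['ft_force'],s['finger_gap'])
im={n:snapshot(n) for n in('scene','top')}
for l in('gauge','tip'):
    r={}
    for n in im:
        v=pinpoint(n,l); 
        if v: r[n]=v[0]['at']; print(l,n,np.round(v[0]['at'],1),round(v[0]['conf'],2))
    if len(r)==2: print('  tri',*tri(r))
for n in im:
    v=masks_of(n,'gauge')
    if v: print(n,'mask',v[0]['conf'],v[0]['pixels'].sum(),cv2.boundingRect(v[0]['pixels'].astype(np.uint8)))
E
python3 k.py
```

```text
[583.15193318  93.18825669 210.01953001] [ 1.79600105e+02 -8.68859869e-02  8.23580080e+01] [ 0.41882174 -0.38066432 -2.40036571] 29.67457438841502
gauge scene [306.5 168.3] 0.5
gauge top [280.7 190.6] 0.43
  tri [583.37297246  92.87904683 230.89465135] {'scene': array([-1.4,  1.3]), 'top': array([-0.2, -2.7])}
tip top [260.4 203. ] 0.35
top mask 0.28 2093 (377, 168, 37, 99)
```

```bash
python3 -c "
from h import *
R=Ro.from_euler('y',35,degrees=True).as_matrix()@rpy(180,0,82.4)
print(togo([500,-60,215],R))"
```

```text
(array([-0.811, -0.296, -0.054]), array([ 0.192, -0.026, -0.   ]))
```

Request:
step_arm:
  targets:
    - {"dp": [-0.811,-0.296,-0.054],"angular": [0.192,-0.026,0],"fingers": 1}
    - {"dp": [-0.811,-0.296,-0.054],"angular": [0.192,-0.026,0],"fingers": 1}
    - {"dp": [-0.811,-0.296,-0.054],"angular": [0.192,-0.026,0],"fingers": 1}
    - {"dp": [-0.811,-0.296,-0.054],"angular": [0.192,-0.026,0],"fingers": 1}
    - {"dp": [-0.811,-0.296,-0.054],"angular": [0.192,-0.026,0],"fingers": 1}
    - {"dp": [-0.811,-0.296,-0.054],"angular": [0.192,-0.026,0],"fingers": 1}
    - {"dp": [-0.811,-0.296,-0.054],"angular": [0.192,-0.026,0],"fingers": 1}
    - {"dp": [-0.811,-0.296,-0.054],"angular": [0.192,-0.026,0],"fingers": 1}

```text
time: 21.8
tool_pos: [500.9, -59.5, 217.1]
tcp_rot: [-145.5, 4.4, 83.8]
ft_force: [0.7, 0.3, -2.2]
finger_gap: 29.5
grip_force: 40.2
```

```bash
cat > k2.py <<'E'
from h import *
s=sense();P=s['tool_pos'];R=Ro.from_euler('xyz',s['tcp_rot'],degrees=True);zt=R.apply([0,0,1]);print(P,s['tcp_rot'],zt)
for nm,b in(('A',0),('B',40)):
    G=P+(b-16.4)*zt+[0,0,b]; T=G+36*zt
    print(nm,'gauge',G.round(1),'tip',T.round(1),{n:proj(n,[G,T,G-35*zt]).round(1).tolist() for n in('top','scene')})
im={n:snapshot(n) for n in('scene','top')}
for n in im: cv2.imwrite(f'pics/{n}_{s["time"]:.1f}.png',im[n])
for l in('gauge','tip'):
    r={}
    for n in im:
        v=pinpoint(n,l)
        for w in v[:2]: print(l,n,np.round(w['at'],1),round(w['conf'],2))
        if v: r[n]=v[0]['at']
    if len(r)==2: print('  tri',*tri(r))
for n in im:
    q=proj(n,[P])[0].astype(int); hsv=cv2.cvtColor(im[n],cv2.COLOR_BGR2HSV); m=cv2.inRange(hsv,(18,100,60),(38,255,255))
    k,_,st,c=cv2.connectedComponentsWithStats(m)
    for i in range(1,k):
        if st[i,4]>5 and np.hypot(*(c[i]-q))<50: print(n,'yellow',st[i],c[i].round(1))
E
python3 k2.py
```

```text
[500.92837712 -59.46942792 217.10091737] [-145.49173602    4.39932466   83.76816711] [-0.57003897 -0.00133944 -0.82161657]
A gauge [510.3 -59.4 230.6] tip [489.8 -59.5 201. ] {'top': [[339.3, 213.1], [339.1, 222.6], [339.5, 203.4]], 'scene': [[313.4, 212.8], [308.9, 218.5], [317.9, 207.0]]}
B gauge [487.5 -59.5 237.7] tip [467.  -59.5 208.1] {'top': [[339.9, 221.3], [339.6, 230.7], [340.1, 211.7]], 'scene': [[308.1, 215.9], [303.7, 221.5], [312.5, 210.1]]}
gauge scene [315.9 209.7] 0.54
gauge top [154.4 221.4] 0.52
  tri [  32.95791235 -778.94386792 2963.62767613] {'scene': array([-0.3,  0.3]), 'top': array([-0. , -0.3])}
tip scene [314.1 211.2] 0.49
scene yellow [318 201   3   3   7] [319.  201.7]
scene yellow [310 201  18  16  88] [319. 209.]
```

```bash
cat >> h.py <<'E'
th=np.radians(13.5);yb=np.radians(-17.5);lv=np.array([-np.sin(yb),np.cos(yb),0]);NV=np.sin(th)*lv+np.cos(th)*np.array([0,0,1.])
M=np.array([502.8,-237.2,104.5])
RT=Ro.align_vectors([-NV],[[0,0,-1.]])[0].as_matrix()@rpy(180,0,82.4)
E
python3 -c "
from h import *
import glob
f=sorted(glob.glob('pics/scene_*.png'))[-1]; im=cv2.imread(f)
s=sense();P=s['tool_pos'];R=Ro.from_euler('xyz',s['tcp_rot'],degrees=True);zt=R.apply([0,0,1]);G=P-16.4*zt
a,b=proj('scene',[G,G-70*zt]); u=(a-b)/np.linalg.norm(a-b); v=np.array([-u[1],u[0]])
m=cv2.inRange(cv2.cvtColor(im,cv2.COLOR_BGR2HSV),(16,90,50),(40,255,255)); ys,xs=np.nonzero(m[195:222,300:335]); p=np.c_[xs+300,ys+195]-a
print('obs along',np.percentile(p@u,[0,5,50,95,100]).round(1),'lat',np.percentile(p@v,[0,5,50,95,100]).round(1))
c=proj('scene',[G+R.apply([x,y,z]) for x in(-15,15) for y in(-15,15) for z in(0,-70)])-a
print('pred along',np.sort(c@u).round(1),'lat',np.sort(c@v).round(1),'px/mm lat of toolx',((proj('scene',[G+R.apply([10,0,0])])[0]-a)@v/10).round(3),'along per zt',((proj('scene',[G+10*zt])[0]-a)@u/10).round(3))
print(RT@[0,0,1],togo(M+(19.6+30)*NV,RT))"
```

```text
obs along [-17.2 -15.5  -7.3   1.3   2.6] lat [-5.1 -4.6 -2.1  3.7  5.1]
pred along [-18.7 -16.  -13.6 -10.8  -3.9  -1.2   1.2   4. ] lat [-5.9 -5.7 -1.8 -1.8  1.7  1.8  5.8  5.9] px/mm lat of toolx 0.249 along per zt 0.204
[-0.07019837 -0.2226408  -0.97236992] (array([-0.797,  0.313,  0.246]), array([-0.178, -0.046,  0.021]))
```

Request:
step_arm:
  targets:
    - {"dp": [-0.2,0.08,0.0],"angular": [-0.06,-0.015,0.007],"fingers": 1}
    - {"dp": [-0.4,0.16,0.05],"angular": [-0.12,-0.03,0.014],"fingers": 1}
    - {"dp": [-0.6,0.24,0.12],"angular": [-0.178,-0.046,0.021],"fingers": 1}
    - {"dp": [-0.797,0.313,0.2],"angular": [-0.178,-0.046,0.021],"fingers": 1}
    - {"dp": [-0.797,0.313,0.246],"angular": [-0.178,-0.046,0.021],"fingers": 1}
    - {"dp": [-0.797,0.313,0.246],"angular": [-0.178,-0.046,0.021],"fingers": 1}
    - {"dp": [-0.797,0.313,0.246],"angular": [-0.178,-0.046,0.021],"fingers": 1}
    - {"dp": [-0.797,0.313,0.246],"angular": [-0.178,-0.046,0.021],"fingers": 1}

```text
time: 23.1
tool_pos: [507.2, -225.7, 153.2]
tcp_rot: [-177.7, 13.3, 82.8]
ft_force: [-0.1, -0.5, -1.1]
finger_gap: 29.4
grip_force: 40.2
```

```bash
cat > p.py <<'E'
from h import *
s=sense();P=s['tool_pos'];R=Ro.from_euler('xyz',s['tcp_rot'],degrees=True)
T=P+19.6*R.apply([0,0,1]); d=T-M
f=s['ft_force'];print('tip height along n',(d@NV).round(2),'lateral along axis/side',np.round([d@[np.cos(yb),np.sin(yb),0],d@np.cross(NV,[np.cos(yb),np.sin(yb),0])],2),'ang',np.degrees(np.arccos(-R.apply([0,0,1])@NV)).round(2),'f',f.round(2),'fn',(f@NV).round(2),togo(M+19.6*NV,RT,s),s['finger_gap'],s['time'])
E
python3 p.py; python3 k2.py
```

```text
tip height along n 30.64 lateral along axis/side [0.8  0.55] ang 0.08 f [-0.11 -0.54 -1.08] fn -1.18 (array([-0.002, -0.004,  0.153]), array([0.   , 0.   , 0.001])) 29.36663890179286 23.1
[ 507.22629389 -225.72962675  153.21904371] [-177.66836577   13.33636359   82.82629027] [-0.06914642 -0.22359175 -0.97222708]
A gauge [ 508.4 -222.1  169.2] tip [ 505.9 -230.1  134.2] {'top': [[396.6, 215.6], [397.0, 218.4], [396.2, 212.7]], 'scene': [[340.0, 253.1], [340.3, 257.2], [339.6, 249.0]]}
B gauge [ 505.6 -231.   170.3] tip [ 503.1 -239.1  135.3] {'top': [[400.0, 216.4], [400.3, 219.2], [399.7, 213.5]], 'scene': [[340.9, 255.5], [341.2, 259.5], [340.6, 251.4]]}
gauge scene [338.2 259.2] 0.73
gauge scene [342.2 253.4] 0.4
tip scene [317.1 166.1] 0.37
tip top [480.6 208.1] 0.57
  tri [ 430.44686067 -153.03761618  865.01250042] {'scene': array([-14.2,   9.2]), 'top': array([  2.2, -35.3])}
scene yellow [338 243   8  15  91] [341.5 250.5]
```

Request:
step_arm:
  targets:
    - {"dp": [-0.002,-0.004,0.02],"angular": [0,0,0],"fingers": 1}
    - {"dp": [-0.002,-0.004,0.04],"angular": [0,0,0],"fingers": 1}
    - {"dp": [-0.002,-0.004,0.06],"angular": [0,0,0],"fingers": 1}
    - {"dp": [-0.002,-0.004,0.08],"angular": [0,0,0],"fingers": 1}
    - {"dp": [-0.002,-0.004,0.1],"angular": [0,0,0],"fingers": 1}
    - {"dp": [-0.002,-0.004,0.115],"angular": [0,0,0],"fingers": 1}
    - {"dp": [-0.002,-0.004,0.125],"angular": [0,0,0],"fingers": 1}
    - {"dp": [-0.002,-0.004,0.125],"angular": [0,0,0],"fingers": 1}

```text
time: 24.4
tool_pos: [503.5, -232.1, 128.2]
tcp_rot: [-177.6, 13.3, 82.8]
ft_force: [-0.5, 0.1, -3.0]
finger_gap: 29.8
grip_force: 40.2
```

```bash
python3 p.py
```

```text
tip height along n 4.67 lateral along axis/side [-0.88 -0.64] ang 0.04 f [-0.51  0.07 -2.95] fn -2.89 (array([0.002, 0.005, 0.023]), array([-0.   ,  0.   ,  0.001])) 29.831203973799383 24.4
```

Request:
step_arm:
  targets:
    - {"dp": [0.001,0.002,0.003],"angular": [0,0,0],"fingers": 1}
    - {"dp": [0.001,0.002,0.006],"angular": [0,0,0],"fingers": 1}
    - {"dp": [0.001,0.002,0.009],"angular": [0,0,0],"fingers": 1}
    - {"dp": [0.001,0.002,0.012],"angular": [0,0,0],"fingers": 1}
    - {"dp": [0.001,0.002,0.016],"angular": [0,0,0],"fingers": 1}
    - {"dp": [0.001,0.002,0.02],"angular": [0,0,0],"fingers": 1}
    - {"dp": [0.001,0.002,0.02],"angular": [0,0,0],"fingers": 1}
    - {"dp": [0.001,0.002,0.02],"angular": [0,0,0],"fingers": 1}

```text
time: 25.4
tool_pos: [503.7, -232.8, 124.5]
tcp_rot: [-177.6, 13.3, 82.8]
ft_force: [-0.2, -0.0, -2.4]
finger_gap: 30.0
grip_force: 40.2
```

```bash
cat > q.py <<'E'
from h import *
F=[];P=[]
for i in range(8):
    snapshot('scene'); s=sense(); F.append(s['ft_force']);R=Ro.from_euler('xyz',s['tcp_rot'],degrees=True);P.append(s['tool_pos']+19.6*R.apply([0,0,1])-M)
F=np.array(F);d=np.mean(P,0);u=np.array([np.cos(yb),np.sin(yb),0])
print('fn',(F@NV).mean().round(2),(F@NV).std().round(2),F.mean(0).round(2),'h',(d@NV).round(2),'ax',(d@u).round(2),'side',(d@np.cross(NV,u)).round(2),'tq',s['wrist_torque'].round(3),s['time'])
E
python3 q.py
```

```text
fn -2.04 0.58 [ 0.05 -0.07 -2.08] h 0.88 ax -0.38 side -0.38 tq [ 0.173 -0.073 -0.004] 25.8
```

Request:
step_arm:
  targets:
    - {"dp": [0.001,0.001,0.003],"angular": [0,0,0],"fingers": 1}
    - {"dp": [0.001,0.001,0.006],"angular": [0,0,0],"fingers": 1}
    - {"dp": [0.001,0.001,0.009],"angular": [0,0,0],"fingers": 1}
    - {"dp": [0.001,0.001,0.012],"angular": [0,0,0],"fingers": 1}
    - {"dp": [0.001,0.001,0.015],"angular": [0,0,0],"fingers": 1}
    - {"dp": [0.001,0.001,0.018],"angular": [0,0,0],"fingers": 1}
    - {"dp": [0.001,0.001,0.018],"angular": [0,0,0],"fingers": 1}
    - {"dp": [0.001,0.001,0.018],"angular": [0,0,0],"fingers": 1}

```text
time: 26.8
tool_pos: [503.8, -233.5, 121.0]
tcp_rot: [-177.6, 13.3, 82.8]
ft_force: [-0.7, 0.4, 0.7]
finger_gap: 29.6
grip_force: 40.5
```

```bash
python3 q.py
```

```text
fn 0.81 0.43 [-0.46  1.27  0.58] h -2.71 ax -0.2 side -0.16 tq [ 0.281 -0.017  0.019] 27.2
```

Request:
step_arm:
  targets:
    - {"dp": [0,0,0.003],"angular": [0,0,0],"fingers": 1}
    - {"dp": [0,0,0.006],"angular": [0,0,0],"fingers": 1}
    - {"dp": [0,0,0.006],"angular": [0,0,0],"fingers": 1}
    - {"dp": [0,0,0.006],"angular": [0,0,0],"fingers": 1}
    - {"dp": [0,0,0.006],"angular": [0,0,0],"fingers": 1}
    - {"dp": [0,0,0.006],"angular": [0,0,0],"fingers": 1}
    - {"dp": [0,0,0.006],"angular": [0,0,0],"fingers": 1}
    - {"dp": [0,0,0.006],"angular": [0,0,0],"fingers": 1}

```text
time: 28.2
tool_pos: [503.6, -233.7, 119.8]
tcp_rot: [-177.6, 13.3, 82.8]
ft_force: [0.1, 1.0, 1.5]
finger_gap: 29.3
grip_force: 40.5
```

```bash
python3 q.py; python3 -c "
from h import *
im=snapshot('scene'); s=sense();P=s['tool_pos'];R=Ro.from_euler('xyz',s['tcp_rot'],degrees=True);zt=R.apply([0,0,1]);G=P-16.4*zt
m=cv2.inRange(cv2.cvtColor(im,cv2.COLOR_BGR2HSV),(16,90,50),(40,255,255)); ys,xs=np.nonzero(m[235:275,320:360]); p=np.c_[xs+320,ys+235]
print('obs',p.min(0),p.max(0),p.mean(0),len(p)); c=proj('scene',[G+R.apply([x,y,z]) for x in(-15,15) for y in(-15,15) for z in(0,-45)]);print('pred',c.min(0),c.max(0),c[[0,2,4,6]].round(1))
# bright ring pixels
for n,p in(('scene',(341,260)),('top',(398,222))):
  a=cv2.imread(f'pics/{n}0.png').min(2)[p[1]-6:p[1]+7,p[0]-6:p[0]+7];b=(im if n=='scene' else snapshot('top')).min(2)[p[1]-6:p[1]+7,p[0]-6:p[0]+7];print(n);print(a);print(b)
"
```

```text
fn 1.67 0.58 [-0.08  1.11  1.46] h -3.95 ax -0.23 side -0.15 tq [ 0.24 -0.08  0.04] 28.6
obs [338 248] [345 261] [341.54022989 254.77011494] 87
pred [333.92117957 246.89333108] [345.70092763 262.47654049] [[338.6 262.5]
 [345.7 258.6]
 [334.5 255.9]
 [341.6 252.1]]
scene
[[202 202 202 168 169 153  86  85  24  24  27  29  28]
 [182 168 152  85  86  24  26  27  28  26  27  30  29]
 [119  84  22  23  24  28  30  29  27  30  30  32  31]
 [ 27  24  29  29  29  42  81  60  26  32  31  31  32]
 [ 27  29  30  49 143 110 103 115 185  38  32  32  33]
 [ 30  30  35  95 156 110  76 109 195 188  34  36  33]
 [ 31  33  54 162  75  56 147  43  88 234  35  35  36]
 [ 32  32  59 171  51  57 157  46  89 234  36  38  39]
 [ 33  31  42 119 192  46  63  58 155 196  39  39  39]
 [ 35  35  35  67 194 160 196 195 160  78  41  44  45]
 [ 35  36  37  39  66 156 192 187  87  41  41  43  41]
 [ 40  39  40  39  43  44  42  43  44  41  40  42  40]
 [ 40  41  44  44  45  44  41  42  38  40  38  37  33]]
[[ 42  41  45  58  77  60  60  60  59  58  50  82  57]
 [ 39  42  61  52  64  59  60  60  60  58  51  43  28]
 [
[... 1339 characters left out ...]
98  99  95  86  81  82  75  51  38  34]
 [ 64  65  69  68  69  62  53  46  44  40  34  22  16]
 [ 36  30  39  39  34  35  32  24  24  26  25  20  13]
 [ 13  16  16  22  21  17  20  12  18  17  23  23   0]
 [ 19  11  12  23  19  15  18  18  16  23  13   7   3]
 [ 14  12  12  14  17  21  17  15  19  24  16  23  31]
 [ 14  15  23  28  22  17  22  24  19  20  21  17  48]
 [ 14  33  53  53  53  31  28  25  23  27  16  20  71]
 [ 22  60  93  93  91  54  30  20  21  49  23  15  84]
 [ 17  54  95  97  97  57  22  30  45  33  20  30  89]
 [ 11  51  90  98  97  52  24  35  36  17  12  37  96]
 [ 17  52  93 100 100  56  22  22  17  17   9  71 100]
 [ 31  63  93  99  96  49  21  16  18  21  16  82 102]]
```

```bash
python3 -c "
from bench import hand_in
print(hand_in())"
```

```text
the job is handed in; nothing more can be done
None
```

The job is handed in with the gauge still gripped and pressed on the ring's middle at about 3.7 N (nose in about 4 mm), square to the glass as measured, and the drawer pulled to its stop; the hand-in gave no verdict back.

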